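# Lock the shaker platform with its quarter-turn stud

## Task

Take the orange-winged locking stud out of the blue rack and put it down into the hole in the middle of the shaker's platform, its wing along the two black marks. Press it down, firmly but without forcing it, until you feel the stop, turn it a quarter turn clockwise (seen from above) to the red marks until its cam catches, then let go. Leave the bottle, the yellow pot and the green box where they are.

Things in the scene. Friction and masses are not known exactly. Their poses are not given: they have to be found in the camera images.
- stud: Loose quarter-turn stud, 95 mm tall, 90 g, upright in the rack by its flange. Origin at the centre of its lower end, z up its axis, x along its cross pin and wing (a half turn looks the same). Cross pin: bar 6 mm thick, 30 mm long, round below, flat on top, at heights 0-6 mm; 7 mm shaft above it; shank 32 mm across at 19-59 mm, lower edge bevelled; grey flange 40 mm across at 59-63 mm.
- wing (a point): Middle of the stud's orange wing, 79 mm above the stud's lower end; axes as the stud's. The wing is 36 mm long (x), 12 mm thick (y) and spans heights 63 to 95 mm of the stud: grip it across its thickness, fingertips above the flange.
- rack: Blue fixed block 80 x 80 x 67 mm on the bench with one upright through hole 35.5 mm wide in its middle, where the stud hangs: its flange rests on the rack's top. Origin at the centre of its underside.
- shaker: White orbital shaker, 240 x 240 mm, fixed to the bench; flat aluminium platform, top 100 mm above the bench, 10 mm high bumpers at its corners. Origin at the centre of its underside, z up. Hidden in it, under the hole, is a brass receptacle on a stiff rubber mount (12 N/mm); its face lies 14 to 38 mm below the platform's top, different each time, so the depth must be felt.
- hole (a point): Centre of the round platform hole (35.5 mm wide, plate 12 mm thick) at the platform's top face; z up, x along the black marks, y along the red marks. The stud's shank fits the hole. The stud turns clockwise only, seen from above, and only when pressed; its stop is just past a quarter turn. Caught, its flange stays 10 to 34 mm above the platform.
- black_mark (a point): Middle of one of the two black marks (40 x 5 mm) on the platform, 50 mm from the hole along its x. They show the receptacle's slot: 9 mm wide, 34 mm long, through brass 9 mm thick. In it the cross pin meets a sprung seat 9.5 mm below the receptacle's face: 7 N starts it, then 0.6 N/mm. The brass face itself is stiff, so a hard contact early means the pin missed the slot.
- red_mark (a point): Middle of one of the two red marks (40 x 5 mm), 50 mm from the hole along its y; wing along them = locked. The pin is free to turn when the seat is pushed in 5.5 mm (10 to 11 N); at 7 mm it meets a firm stop (12 N/mm), so press until 14 to 15 N is felt; above 22 N is forcing it. Let go after the turn, the stud springs up 4 to 8 mm and a groove holds the pin.
- bottle: Amber bottle with a white cap, 60 mm wide, 105 mm tall, standing on the bench. Origin at the centre of its underside.
- pot: Yellow pot with a red lid, 76 mm wide, 85 mm tall, standing on the bench. Origin at the centre of its underside.
- tipbox: Green pipette-tip box, 75 x 110 x 55 mm, on the bench. Origin at the centre of its underside.
Things that resemble listed ones, but are neither listed nor needed, are in the scene too. What is meant by the stud is not turquoise, and is the smaller of those in its own colour.

How it is judged:
On the way, in this order (a step that is already met when the one before it is completed fails the run):
1. the stud is down in the platform hole with its wing along the black marks (horizontal distance between stud and hole below 0.005 m and z of stud in the frame of hole below -0.018 m and angle between the x axis of stud and the x axis of hole, either way round below 0.3 rad), for 0.1 s.
2. pressed through the receptacle and turned until the wing is along the red marks (horizontal distance between stud and hole below 0.005 m and z of stud in the frame of hole below -0.024 m and angle between the x axis of stud and the y axis of hole, either way round below 0.22 rad), for 0.1 s.
At the end, for the whole second after the job is handed in: The stud stands upright (within 0.12 rad) in the platform hole, within 5 mm of its centre, lower end over 24 mm below the platform's top, wing within 0.22 rad of the red marks, caught (held by the receptacle's spring with over 3.5 N), at rest and released (all of step 2 and angle between stud's own z axis and vertical below 0.12 rad and linear speed of stud below 0.01 m/s and angular speed of stud below 0.1 rad/s and contact force between stud and the fingers below 0.05 N and contact force between stud and shaker above 3.5 N); the robot touches nothing.
It fails at once if the stud is forced: more than 22 N between it and the shaker while its wing is not yet at the red marks (contact force between stud and shaker above 22 N and angle between the x axis of stud and the y axis of hole, either way round above 0.25 rad).
It fails at once if the bottle is moved more than 15 mm (distance of bottle from where it was at the start of the episode above 0.015 m).
It fails at once if the pot is moved more than 15 mm (distance of pot from where it was at the start of the episode above 0.015 m).
It fails at once if the green box is moved more than 15 mm (distance of tipbox from where it was at the start of the episode above 0.015 m).
It also fails if it takes over 64 s, if anything falls off the work surface, if the arm or the gripper's body presses on something with over 40 N, if the wrist force passes 120 N, or if a joint passes its speed limit or range.

## Robot

A 6-joint arm with a two-finger parallel gripper is mounted at the origin on the work surface. World frame = base frame: x ahead of the robot, y to its left, z up, the work surface at z = 0. Lengths are in m, angles in rad, forces in N, time in s.
With the tool pointing down it reaches from about 0.375 to 0.9 m from the base axis. Payload 3.1 kg.
Tool frame: the origin (TCP) lies midway between the tips of the shut fingers; the grasp point (between the pads) lies 19 mm behind it; z points along the fingers, y is the direction in which the jaws open and shut (so a half turn about z gives the same grasp; the last joint's range is limited). The gripper opens to 85 mm and grips with 20 to 120 N. Pads are 22 mm wide; open, the fingers measure 114 mm over their backs; the gripper's body (76 mm by 85 mm) begins 54 mm behind the grasp point. The pads swing forward as they close: fully open they stand 13 mm farther back than shut.
Start: joints at [0.978, 0.527, 1.433, -0, 1.181, -0.178], TCP at [0.252, 0.572, 0.231] pointing down, gripper open.
Joint ranges: [-3.08, 3.08], [-0.75, 2.2], [0.22, 2.44], [-1.43, 4.57], [0, 2.65], [-2.85, 2.85]. Speed limits (rad/s): [2.79, 2.79, 3.14, 3.14, 3.14, 3.14].

## Interface

Orientations are given as a unit quaternion [w, x, y, z].
In Python, from bench import * gives the robot as it stands. Calls block until the motion is done:
- move_pose(position, orientation): joint-space move of the TCP to a pose.
- movel(position, ori=None, max_speed=0.15): straight line of the TCP; ori=None keeps the orientation; max_speed is the mean speed in m/s.
- move_joints(angles): joint-space move.
- let_go() and grab(): open the fingers fully, or close them until they stop; the grip force is fixed at half the most.
- dwell(seconds).
- inverse_kinematics(position, orientation): joint angles nearest the present ones, or None.
- sense(): the state.
- snapshot(name): name is "scene" or "top"; returns a dict with "frame" (400x640x3 uint8, red, green, blue), "fx", "fy", "cx", "cy" (pixels), "dist" ([k1, k2, p1, p2, k3] as OpenCV has them; the pictures are not rectified), "extrinsics" (4x4, takes a point from camera to world coordinates). Camera axes: x right, y down, z forward; pixel columns grow to the right and rows downward; lengths in m; the calibration is good to about 2 mm. A picture is of the moment at which its call begins. There is no depth.
A pose or a line that the arm cannot do raises PlanningError and nothing moves.
- finish_job(): hands the job in, once; it reports no verdict.
The state is a dict: "time_s": time; "joint_positions": joint angles; "joint_vel": joint speeds; "joint_efforts": joint torques, N m; "tcp_pos": TCP position; "tool_rot": TCP orientation; "contact_force": force on the tool from outside, world axes, zero at the start; "ft_torque": the same for the moment, N m; "width": finger opening in m.
Only numpy, scipy, OpenCV 4.12 (cv2) and the standard library are available. Lean on these libraries where they do the work, as an engineer would, in place of code of your own. Each camera call takes 0.05 s, during which the arm holds its last target. There are 200 camera calls.

## Working session

There is one attempt and no reset: what is moved stays moved. The work goes in short steps, each a Python script; the robot and the scene stay as the last script left them, time stands still between calls to the robot, and variables do not carry over. Pictures are saved under pics/ and viewed, about 8 in all and at most 12, crops included, and the job is handed in when it is done.

```bash
mkdir -p pics; ls
python3 - <<'E'
from bench import *
import cv2,numpy as np,pickle
d={}
for n in("scene","top"):
    s=snapshot(n); d[n]=s; cv2.imwrite(f"pics/{n}0.png",s["frame"][:,:,::-1])
    print(n,s["fx"],s["fy"],s["cx"],s["cy"],s["dist"],np.round(s["extrinsics"],4).tolist())
pickle.dump(d,open("s0.pkl","wb"))
print(sense())
E
```

```text
pics
scene 366.54232437292086 366.54232437292086 321.15824207830474 201.6450633746389 [-0.00316853  0.          0.          0.          0.        ] [[-0.8638, 0.2651, -0.4285, 0.8922], [0.5035, 0.4893, -0.7121, 0.6379], [0.0208, -0.8308, -0.5561, 0.6341], [0.0, 0.0, 0.0, 1.0]]
top 394.3178128068656 394.3178128068656 314.91186560441673 195.07365177103537 [-0.03613381  0.          0.          0.          0.        ] [[-0.0271, -0.9961, 0.0845, 0.3693], [-0.9996, 0.0279, 0.0086, -0.0327], [-0.0109, -0.0843, -0.9964, 1.2501], [0.0, 0.0, 0.0, 1.0]]
{'time_s': 0.1, 'joint_positions': array([ 9.77506424e-01,  5.28386711e-01,  1.43376398e+00, -6.85180477e-06,
        1.18141369e+00, -1.78519309e-01]), 'joint_vel': array([ 0.00092895, -0.00154468, -0.00245146,  0.00199136, -0.00023993,
        0.00068109]), 'joint_efforts': array([-5.50888853e-04, -4.43300700e+01, -1.78585911e+01, -2.69622333e-04,
        3.89867680e-03,  2.77020501e-05]), 'tcp_pos': array([0.25148359, 0.57147086, 0.23042642]), 'tool_rot': array([-3.68139918e-04,  2.05900553e-01,  9.78572425e-01, -9.14550645e-04]), 'contact_force': array([-1.26876070e+00,  4.32994022e-04, -1.19396793e-01]), 'ft_torque': array([-0.00929226, -0.01453965, -0.04812246]), 'width': 0.08546326448789067}
```

View pics/scene0.png

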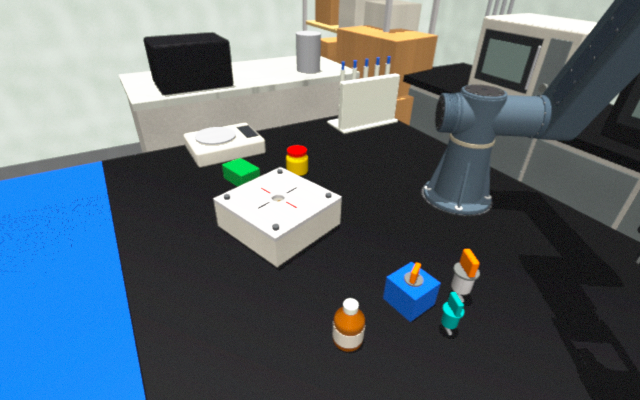

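View pics/top0.png

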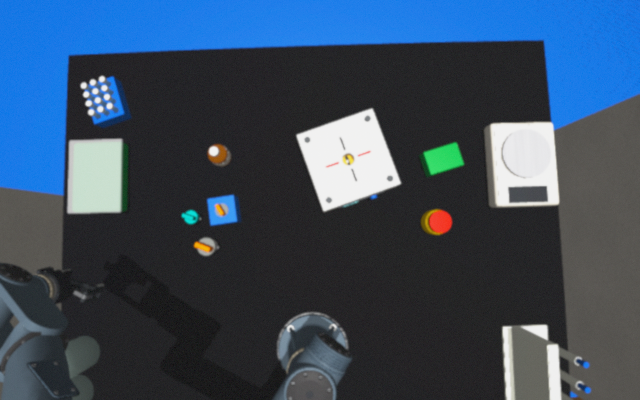

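Candidates in the top picture are the orange wing in the blue rack at (221,209), a larger orange one standing loose at (206,246), and a turquoise one at (191,217). I choose the one in the rack, and check it and the platform in one composite crop.

```bash
cat > h.py <<'E'
import numpy as np,cv2,pickle
def ray(s,uv):
    K=np.array([[s["fx"],0,s["cx"]],[0,s["fy"],s["cy"]],[0,0,1]])
    p=cv2.undistortPoints(np.array(uv,float).reshape(-1,1,2),K,np.array(s["dist"],float)).reshape(-1,2)
    E=np.array(s["extrinsics"]); d=np.c_[p,np.ones(len(p))]@E[:3,:3].T
    return E[:3,3],d
def atz(s,uv,z):
    o,d=ray(s,uv); return o+d*((z-o[2])/d[:,2])[:,None]
def proj(s,P):
    K=np.array([[s["fx"],0,s["cx"]],[0,s["fy"],s["cy"]],[0,0,1]]); W=np.linalg.inv(s["extrinsics"])
    return cv2.projectPoints(np.array(P,float).reshape(-1,1,3),cv2.Rodrigues(W[:3,:3])[0],W[:3,3],K,np.array(s["dist"],float))[0].reshape(-1,2)
def cent(m,lo,hi):
    pts=np.argwhere(m[lo[1]:hi[1],lo[0]:hi[0]])[:,::-1]+np.array(lo); return pts
E
python3 - <<'E'
from h import *
d=pickle.load(open("s0.pkl","rb"))
t=d["top"]["frame"];s=d["scene"]["frame"]
def crop(f,x,y,w,h,W,H): return cv2.resize(f[y:y+h,x:x+w],(W,H),interpolation=cv2.INTER_CUBIC)
a=crop(t,175,185,75,75,300,300);b=crop(s,380,240,110,100,330,300);c=crop(t,290,100,120,120,300,300);e=crop(s,210,165,135,100,330,300)
cv2.imwrite("pics/crop1.png",np.vstack([np.hstack([a,b]),np.hstack([c,e])])[:,:,::-1])
def masks(f):
    r,g,b=[f[...,i].astype(int) for i in range(3)]
    return (r>150)&(g>70)&(g<170)&(b<90), (r>130)&(g<110)&(b<110)&(r-g>60), (r<110)&(g<110)&(b<110)
o,r,k=masks(t)
pts=cent(o,(208,195),(240,225)); W=atz(d["top"],pts,.067-.063+.095+.059-.059)[:,:2]
print("wing px",pts.mean(0),len(pts),"xy",W.mean(0)); ev=np.linalg.eigh(np.cov(W.T)); print(ev[0]**.5, np.degrees(np.arctan2(ev[1][1,1],ev[1][0,1])))
for nm,m,bx in(("red",r,((322,145),(343,170))),("red2",r,((356,145),(375,165))),("blk",k,((335,133),(350,151))),("blk2",k,((346,165),(362,185)))):
    p=cent(m,*bx); W=atz(d["top"],p,.1)
    print(nm,p.mean(0),len(p),W.mean(0))
o,r,k=masks(s)
pts=cent(o,(405,255),(425,285)); print("scene wing",pts.mean(0),len(pts),atz(d["scene"],pts.mean(0),.083))
for bx in (((255,184),(274,196)),((283,199),(302,210))):
    p=cent(r,*bx); print("sred",p.mean(0),len(p),atz(d["scene"],p.mean(0),.1))
for bx in (((284,182),(299,195)),((257,202),(272,212))):
    p=cent(k,*bx); print("sblk",p.mean(0),len(p),atz(d["scene"],p.mean(0),.1))
E
```

```text
wing px [220.73076923 209.73076923] 26 xy [0.43153724 0.25463056]
[0.00321086 0.00955542] -155.38037163106483Traceback (most recent call last):
  File "<stdin>", line 14, in <module>
  File "h.py", line 8, in atz
    o,d=ray(s,uv); return o+d*((z-o[2])/d[:,2])[:,None]
        ~~~^^^^^^
  File "h.py", line 4, in ray
    p=cv2.undistortPoints(np.array(uv,float).reshape(-1,1,2),K,np.array(s["dist"],float)).reshape(-1,2)
      ~~~~~~~~~~~~~~~~~~~^^^^^^^^^^^^^^^^^^^^^^^^^^^^^^^^^^^^^^^^^^^^^^^^^^^^^^^^^^^^^^^^
cv2.error: OpenCV(4.12.0) /io/opencv/modules/calib3d/src/undistort.dispatch.cpp:347: error: (-215:Assertion failed) CV_IS_MAT(_src) && CV_IS_MAT(_dst) && (_src->rows == 1 || _src->cols == 1) && (_dst->rows == 1 || _dst->cols == 1) && _src->cols + _src->rows - 1 == _dst->rows + _dst->cols - 1 && (CV_MAT_TYPE(_src->type) == CV_32FC2 || CV_MAT_TYPE(_src->type) == CV_64FC2) && (CV_MAT_TYPE(_dst->type) == CV_32FC2 || CV_MAT_TYPE(_dst->type) == CV_64FC2) in function 'cvUndistortPointsInternal'
```

View pics/crop1.png

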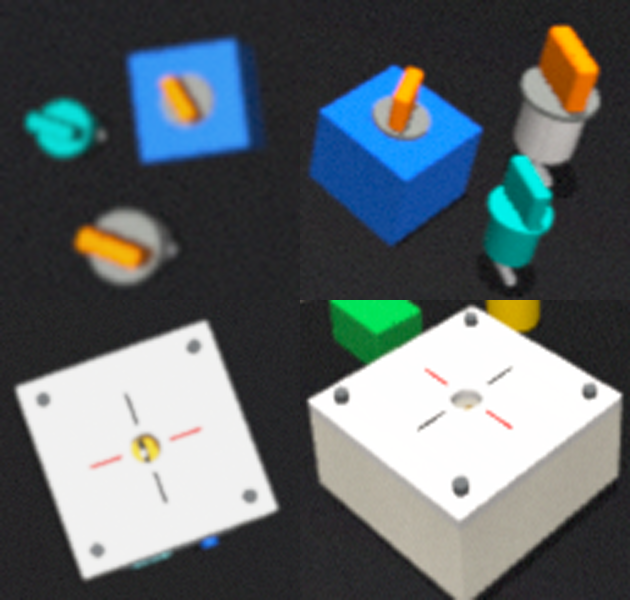

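The crop shows the small orange stud in the rack, upright, with its wing at about (180,100) in the crop. The larger orange and the turquoise ones stand loose. The platform marks are clear, black along image-vertical and red along image-horizontal. Next I fit the models to both pictures.

```bash
cat >> h.py <<'E'
from scipy.optimize import minimize
SS=8
def render(s,polys3d,bx):
    (x0,y0),(x1,y1)=bx; im=np.zeros(((y1-y0)*SS,(x1-x0)*SS),np.float32)
    for P in polys3d:
        q=(proj(s,P)-[x0,y0]+.5)*SS-.5
        h=cv2.convexHull(q.astype(np.float32)); cv2.fillConvexPoly(im,np.round(h*16).astype(np.int32),1.,shift=4)
    im=cv2.GaussianBlur(im,(0,0),.7*SS)
    return cv2.resize(im,(x1-x0,y1-y0),interpolation=cv2.INTER_AREA)
def box(x,y,a,cx,cy,lx,ly,z0,z1):
    c,n=np.cos(a),np.sin(a); P=[]
    for i in(-.5,.5):
        for j in(-.5,.5):
            for z in(z0,z1):
                u,v=cx+i*lx,cy+j*ly; P.append([x+c*u-n*v,y+n*u+c*v,z])
    return P
def orange(f):
    f=f.astype(float); return np.clip((f[...,0]-f[...,2])/120,0,1)*np.clip((f[...,1]-f[...,2])/40,0,1)
def red(f):
    f=f.astype(float); return np.clip((f[...,0]-f[...,1])/120,0,1)
def dark(f):
    return np.clip((235-f.astype(float).max(2))/200,0,1)
def fit(terms,x0):
    # terms: (snap, image, bx, polyfun)
    def cost(p):
        c=0
        for s,im,bx,pf in terms:
            (a,b),(e,f)=bx; I=im[b:f,a:e]; R=render(s,pf(p),bx)
            k=(I*R).sum()/max((R*R).sum(),1e-6); c+=((I-k*R)**2).sum()/(I**2).sum()
        return c
    r=minimize(cost,x0,method="Nelder-Mead",options=dict(initial_simplex=np.array([x0]+[np.array(x0)+e for e in np.diag([.008,.008,.3])]),xatol=1e-5,fatol=1e-6))
    return r.x,r.fun
def wingf(z0): return lambda p:[box(*p,0,0,.036,.012,z0+.063,z0+.095)]
def redf(p): return [box(*p,0,s*.05,.005,.04,.1,.1) for s in(-1,1)]
def blkf(p): return [box(*p,s*.05,0,.04,.005,.1,.1) for s in(-1,1)]
E
python3 - <<'E'
from h import *
d=pickle.load(open("s0.pkl","rb")); T,S=d["top"],d["scene"]
a=(T,orange(T["frame"]),((208,198),(236,222)),wingf(.004)); b=(S,orange(S["frame"]),((400,255),(430,290)),wingf(.004))
for n,t in(("top",[a]),("scene",[b]),("both",[a,b])): print("stud",n,*fit(t,[.43,.255,np.radians(25)]))
def plat(s,rb,kb): return [(s,red(s["frame"]),x,(lambda p,i=i:[redf(p)[i]])) for i,x in rb]
# use both marks per image with mask of hole region
def mk(s,bx,hole,R,f,g):
    im=g(s["frame"]).copy(); cv2.circle(im,hole,R,0,-1); return (s,im,bx,f)
tt=[mk(T,((318,140),(380,178)),(348,159),8,redf,red),mk(T,((332,130),(366,186)),(348,159),8,blkf,lambda f:dark(f)*(red(f)<.08))]
ss=[mk(S,((252,182),(305,214)),(278,198),9,redf,red),mk(S,((252,182),(305,214)),(278,198),9,blkf,lambda f:dark(f)*(red(f)<.08))]
c=atz(T,[(348.3,158.7)],.1)[0]; e=atz(T,[(340,142),(356,179)],.1); a0=np.arctan2(*(e[0]-e[1])[[1,0]])
print(c,a0)
for n,t in(("top",tt),("scene",ss),("both",tt+ss)): print("hole",n,*fit(t,[c[0],c[1],a0]))
E
```

```text
stud top [0.4333077  0.26212247 0.54830294] 0.19654336365520378
stud scene [0.42869518 0.25859793 0.59178545] 0.0748458056096293
stud both [0.43046902 0.26011237 0.59241087] 0.31039409984513433
[ 0.57170776 -0.12417823  0.1       ] 0.370086405478963
hole top [ 0.57165822 -0.12296603  0.31640256] 0.08710031778155553
hole scene [ 0.57107533 -0.11998946  0.31324335] 0.4918550589894735
hole both [ 0.5714182  -0.12200169  0.31528004] 0.8231178579305212
```

Run:
```python
from h import *
from bench import inverse_kinematics
from scipy.spatial.transform import Rotation as Rn
d=pickle.load(open("s0.pkl","rb")); T,S=d["top"],d["scene"]
def tri(pt,ps):
    o1,d1=ray(T,[pt]);o2,d2=ray(S,[ps]);d1=d1[0];d2=d2[0]
    k=np.linalg.lstsq(np.c_[d1,-d2],o2-o1,rcond=None)[0]; A=o1+k[0]*d1;B=o2+k[1]*d2; return ((A+B)/2).round(3),np.linalg.norm(A-B).round(4)
print("turq disc", tri((175+64/4,185+128/4),(380+520/3-100,240+205/3)))
print("turq wing top", tri((175+42/4,185+122/4),(380+(525-300)/3,240+175/3)))
print("big wing top",tri((175+105/4,185+243/4),(380+(570-300)/3,240+45/3)))
def q(yaw): return (Rn.from_euler("z",yaw)*Rn.from_euler("x",np.pi)).as_quat(scalar_first=True)
for k in(0,np.pi):
  for nm,p,y in(("g",[.4305,.260,.071],.592),("h",[.5715,-.1222,.2],.315),("l",[.5715,-.1222,.15],.315-1.66)):
    j=inverse_kinematics(p,q(y+k)); print(nm,k,None if j is None else np.round(j,2))
for nm,p,y in(("h2",[.5715,-.1222,.2],.315+np.pi),("l2",[.5715,-.1222,.15],.315+np.pi-1.66)):
    j=inverse_kinematics(p,q(y)); print(nm,np.round(j,2))
```

```text
turq disc (array([0.413, 0.356, 0.061]), np.float64(0.0027))
turq wing top (array([0.418, 0.359, 0.096]), np.float64(0.0028))
big wing top (array([0.328, 0.305, 0.125]), np.float64(0.001))
g 0 [ 0.32  0.63  1.87 -0.    0.64  1.3 ]
h 0 [-0.4   0.51  1.57 -0.    1.06  0.85]
l 0 [-0.4   0.58  1.61 -0.    0.95  2.51]
g 3.141592653589793 [ 0.32  0.63  1.87  0.    0.64 -1.84]
h 3.141592653589793 [-0.4   0.51  1.57  0.    1.06 -2.29]
l 3.141592653589793 [-0.4   0.58  1.61  0.    0.95 -0.63]
h2 [-0.4   0.51  1.57  0.    1.06 -2.29]
l2 [-0.4   0.58  1.61  0.    0.95 -0.63]
```

```bash
cat >> h.py <<'E'
from scipy.spatial.transform import Rotation as Rn
def q(yaw): return (Rn.from_euler("z",yaw)*Rn.from_euler("x",np.pi)).as_quat(scalar_first=True)
def st(s): 
    print("t",round(s["time_s"],2),"tcp",np.round(s["tcp_pos"],4),"F",np.round(s["contact_force"],2),"w",round(s["width"],4),"j6",round(s["joint_positions"][5],3))
E
python3 - <<'E'
from h import *
from bench import *
Q=q(.592+np.pi)
move_pose([.4305,.260,.17],Q); movel([.4305,.260,.0725],max_speed=.1); st(sense())
s=snapshot("scene"); a=cv2.resize(s["frame"][210:330,370:500],(520,480),interpolation=cv2.INTER_CUBIC)
cv2.imwrite("pics/g1.png",a[:,:,::-1])
E
```

```text
t 2.7 tcp [0.4309 0.2602 0.0729] F [ 0.36  0.2  -0.83] w 0.0853 j6 -1.842
```

View pics/g1.png

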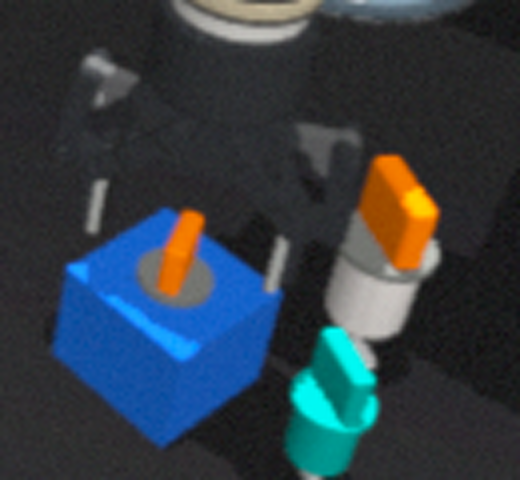

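The fingers (crop (95,205) and (278,265)) straddle the wing at (182,250) nearly symmetrically and clear the other studs. I grip, lift, carry above the hole and measure there.

Run:
```python
from h import *
from bench import *
grab(); st(sense())
p=sense()["tcp_pos"]; movel([p[0],p[1],.24],max_speed=.15); st(sense())
move_pose([.5715,-.1222,.235],q(.315+np.pi)); dwell(.3); st(sense())
d={n:snapshot(n) for n in("scene","top")}; pickle.dump(d,open("s1.pkl","wb"))
a=cv2.resize(d["scene"]["frame"][100:260,200:360],(480,480),interpolation=cv2.INTER_CUBIC);b=cv2.resize(d["top"]["frame"][100:220,290:410],(320,320))
b=np.vstack([b,np.zeros((160,320,3),np.uint8)]);cv2.imwrite("pics/c1.png",np.hstack([a,b])[:,:,::-1])
```

```text
t 3.42 tcp [0.4306 0.26   0.0727] F [ 0.18 -0.5   2.4 ] w 0.0112 j6 -1.842
t 4.68 tcp [0.4299 0.2598 0.2391] F [ 0.07  0.32 -1.98] w 0.011 j6 -1.842
t 6.49 tcp [ 0.5716 -0.1213  0.2351] F [ 0.89  0.42 -0.59] w 0.0116 j6 -2.288
```

View pics/c1.png

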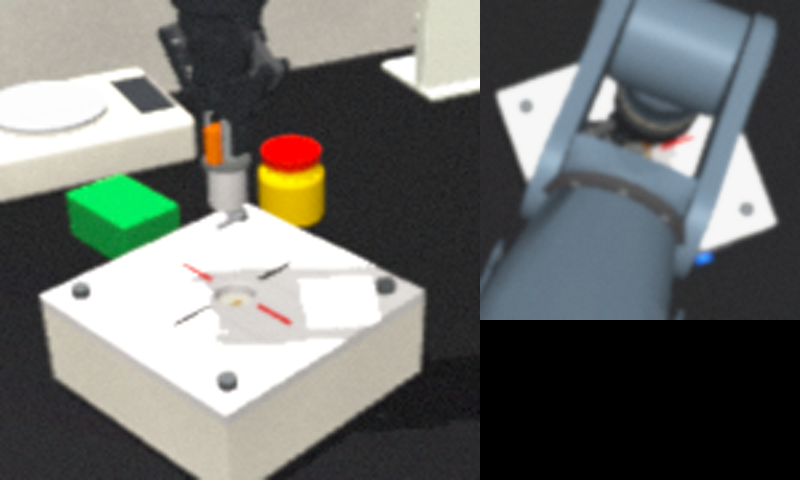

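The stud hangs from the fingers with its wing at crop (213,145) and its pin below at (235,218), above the hole at (233,297). I measure its offset along the wing from the scene picture, against the dark background.

Run:
```python
from h import *
d=pickle.load(open("s1.pkl","rb")); S=d["scene"]; f=S["frame"].astype(float).mean(2)
x0=200; tcp=np.array([.5716,-.1213,.2351]); zb=tcp[2]-.0687
for r in range(150,172,2): print(r,f[r,262:290].astype(int))
pr=lambda P:proj(S,[P])[0]
for h in(0,.003,.019,.04,.059,.063,.095): print(h,pr([tcp[0],tcp[1],zb+h]).round(1))
for sg in(-1,1): print("pin end",pr([tcp[0]+sg*.015*np.cos(.315),tcp[1]+sg*.015*np.sin(.315),zb+.003]).round(1))
print("col per mm along wing",(pr(tcp+[.00095,.00031,0])-pr(tcp)).round(3),"along jaw",(pr(tcp+[-.00031,.00095,0])-pr(tcp)).round(3))
print("hole used/scene/top",[pr([*h,.1]).round(2) for h in((.5714,-.1220),(.57108,-.11999),(.57166,-.12297))])
```

```text
150 [190 188 163 107  53  45  72 108 113 114 108 111 123 142 123  71  45  43
  44  46  48  41  40  36  57  88  85  85]
152 [172 160 132  76  51  82 118 113 114 113 107 109 126 144 140 123 103 105
 121 117 110  79  42  41  43  64  78  87]
154 [ 46  38  42  34  48  82 110 114 112 113 108 109 120 125 127 124 122 117
 115 109  92  60  42  42  56  74  73  72]
156 [ 35  40  40  37  41  52  77  96 108 114 113 112 113 117 115 115 109 109
 112 102  66  42  38  61 118 157 153 125]
158 [ 40  35  43  38  36  43  59 116 163 175 179 184 186 185 182 178 178 172
 157 130  74  40  44  65 119 160 164 164]
160 [ 36  39  39  34  39  41  58 117 163 180 189 196 198 198 197 189 185 173
 162 133  77  43  40  56  91 136 154 162]
162 [ 42  37  38  36  38  37  50 107 163 181 189 197 196 196 192 190 184 173
 160 132  74  42  37  52  83 113 122 133]
164 [ 40  39  39  41  40  39  48 108 160 178 188 193 194 195 193 185 181 172
 158 132  87  43  36  53  79 110 120 127]
166 [ 44  43  40  37  36  39  48 115 167 180 188 194 195 193 191 186 182 171
 155 131  90  45  36  44  76 110 121 125]
168 [ 40  42  40  37  42  43  44  72 129 172 186 191 191 192 190 187 178 171
 178 231 246 202 145  97  89 109 118 125]
170 [ 38  36  39  37  32  42  40  41  65 123 183 218 213 184 174 165 155 152
 150 162 226 254 255 255 253 240 194 157]
0 [276.2 175.1]
0.003 [276.1 174.1]
0.019 [275.8 168.6]
0.04 [275.4 161.2]
0.059 [275.1 154.3]
0.063 [275.  152.9]
0.095 [274.3 140.9]
pin end [280.5 172. ]
pin end [271.7 176.2]
col per mm along wing [-0.303  0.129] along jaw [0.276 0.125]
hole used/scene/top [array([277.34, 196.72]), array([277.76, 197.05]), array([277.1 , 196.57])]
```

The measured shank axis is at column 275.3 against a predicted 275.4, so the stud is centred on the tool. I make a guarded descent.

```bash
cat >> h.py <<'E'
import bench
def F(n=6):
    a=[]
    for _ in range(n): bench.dwell(.012); a.append(bench.sense()["contact_force"])
    return np.mean(a,0)
def descend(x,y,z0,z1,step,F0,fz=4,fl=4,verbose=True,n=5):
    z=z0
    while z>z1+1e-9:
        z=max(z-step,z1); bench.movel([x,y,z],max_speed=.05); f=F(n)-F0
        if verbose: print(round(z,4),np.round(bench.sense()["tcp_pos"],4),f.round(2))
        if f[2]>fz or np.hypot(*f[:2])>fl: return z,f,True
    return z,f,False
E
python3 - <<'E'
from h import *
from bench import *
x,y=.5712,-.1217
movel([x,y,.1727],ori=q(.315+np.pi),max_speed=.1); dwell(.2); F0=F(15); print("F0",F0.round(2)); np.save("F0.npy",F0)
print(descend(x,y,.1727,.148,.003,F0)); st(sense())
E
```

```text
F0 [-0.01 -0.   -1.05]
0.1697 [ 0.5711 -0.1216  0.1695] [0.13 0.3  0.03]
0.1667 [ 0.5711 -0.1217  0.1665] [ 0.3  -0.14 -0.43]
0.1637 [ 0.5711 -0.1217  0.1636] [0.07 0.06 0.27]
0.1607 [ 0.5711 -0.1217  0.1606] [-0.18  0.04  0.11]
0.1577 [ 0.5711 -0.1217  0.1576] [-0.31  0.07 -0.04]
0.1547 [ 0.5711 -0.1217  0.1546] [-0.26  0.02 -0.21]
0.1517 [ 0.5711 -0.1217  0.1515] [-0.21 -0.05  0.02]
0.1487 [ 0.5711 -0.1217  0.1486] [-0.05 -0.07  0.01]
0.148 [ 0.5712 -0.1217  0.148 ] [ 0.18  0.01 -0.46]
(0.148, array([ 0.17702982,  0.01360984, -0.45687821]), False)
t 10.32 tcp [ 0.5712 -0.1217  0.148 ] F [-0.19  0.11 -1.57] w 0.0109 j6 -2.287
```

Run:
```python
from h import *
from bench import *
F0=np.load("F0.npy"); x,y=.5712,-.1217
z,f,c=descend(x,y,.148,.112,.001,F0,fz=3,fl=4,n=4); st(sense())
```

```text
0.147 [ 0.5712 -0.1217  0.147 ] [ 0.31  0.12 -0.  ]
0.146 [ 0.5712 -0.1217  0.146 ] [ 0.09  0.05 -0.14]
0.145 [ 0.5712 -0.1217  0.1449] [0.13 0.06 0.34]
0.144 [ 0.5712 -0.1217  0.1439] [0.01 0.32 0.18]
0.143 [ 0.5711 -0.1217  0.1429] [-0.17  0.1   0.55]
0.142 [ 0.5712 -0.1219  0.1421] [-0.15 -0.15  1.35]
0.141 [ 0.571  -0.1221  0.1409] [-1.46 -2.16  1.51]
0.14 [ 0.5708 -0.1219  0.1398] [-2.6  -2.48  0.9 ]
0.139 [ 0.5708 -0.1219  0.1389] [-2.64 -3.71  0.79]
t 12.87 tcp [ 0.5708 -0.1219  0.1389] F [-2.94 -3.68 -0.56] w 0.0116 j6 -2.287
```

Pushing force toward (-x,-y) shows a side contact. I continue downward while yielding to the side force.

```bash
cat >> h.py <<'E'
def comply(x,y,z,F0,n=6,g=.00012,tol=1.2):
    for _ in range(n):
        f=F(5)-F0
        if np.hypot(*f[:2])<tol: break
        x+=g*f[0]; y+=g*f[1]; bench.movel([x,y,z],max_speed=.05)
    return x,y,f
E
python3 - <<'E'
from h import *
from bench import *
F0=np.load("F0.npy"); x,y,z=.5712,-.1217,.139
while z>.110:
    x,y,f=comply(x,y,z,F0)
    print(np.round([x,y,z],4),f.round(2))
    if f[2]>4 or np.hypot(*f[:2])>5: break
    z-=.0007; movel([x,y,z],max_speed=.05)
st(sense()); np.save("p.npy",[x,y,z])
E
```

```text
[ 0.5704 -0.1225  0.139 ] [-0.75 -0.85 -0.43]
[ 0.5704 -0.1225  0.1383] [-0.09 -0.07  0.12]
[ 0.5704 -0.1225  0.1376] [-0.26 -0.19 -0.  ]
[ 0.5704 -0.1225  0.1369] [-0.17  0.17  0.06]
[ 0.5704 -0.1225  0.1362] [-0.13  0.52  0.49]
[ 0.5704 -0.1225  0.1355] [-0.1  -0.23  0.35]
[ 0.5704 -0.1225  0.1348] [ 0.1  -0.15 -0.11]
[ 0.5704 -0.1225  0.1341] [-0.22  0.27 -0.27]
[ 0.5704 -0.1225  0.1334] [-0.15 -0.2   0.04]
[ 0.5704 -0.1225  0.1327] [ 0.15 -0.05 -0.02]
[ 0.5704 -0.1225  0.132 ] [ 0.1  -0.08 -0.18]
[ 0.5704 -0.1225  0.1313] [ 0.47 -0.07  0.11]
[ 0.5704 -0.1225  0.1306] [-0.19  0.23  0.31]
[ 0.5704 -0.1225  0.1299] [-0.32 -0.38  0.09]
[ 0.5704 -0.1225  0.1292] [-0.2   0.02 -0.19]
[ 0.5704 -0.1225  0.1285] [-0.25 -0.35  0.15]
[ 0.5704 -0.1225  0.1278] [0.11 0.06 0.04]
[ 0.5704 -0.1225  0.1271] [0.19 0.07 0.92]
[ 0.5704 -0.1225  0.1264] [-0.7   0.42  4.22]
t 19.03 tcp [ 0.5706 -0.1226  0.1268] F [-0.84  0.96  2.57] w 0.0113 j6 -2.289
```

Contact comes 42 mm below the platform's top, deeper than the brass face can lie, so it should be the sprung seat. I press on to the stop.

Run:
```python
from h import *
from bench import *
F0=np.load("F0.npy"); x,y,z=np.load("p.npy"); z0=z
while z>z0-.014:
    z-=.0005; movel([x,y,z],max_speed=.04); f=F(5)-F0
    if np.hypot(*f[:2])>2: x+=.0001*f[0]; y+=.0001*f[1]
    print(round(z,4),round(sense()["tcp_pos"][2],4),f.round(2))
    if f[2]>13.3: break
f=F(20)-F0; print("held",f.round(2)); st(sense()); np.save("p.npy",[x,y,z])
```

```text
0.1259 0.1265 [-0.63  0.34  6.64]
0.1254 0.1261 [-0.94  0.63  6.77]
0.1249 0.1256 [-1.06  0.63  7.58]
0.1244 0.1251 [-0.85  0.48  7.5 ]
0.1239 0.1247 [-1.07  0.54  8.01]
0.1234 0.1243 [-1.07  0.51  8.11]
0.1229 0.1238 [-1.55  0.38  8.13]
0.1224 0.1233 [-1.21  0.35  8.52]
0.1219 0.1229 [-1.43  0.44  8.89]
0.1214 0.1224 [-1.3   1.04  8.8 ]
0.1209 0.1219 [-1.16  0.08  9.57]
0.1204 0.1215 [-1.11  0.4   9.62]
0.1199 0.1211 [-1.66  0.21  9.43]
0.1194 0.1206 [-1.62  1.1   9.69]
0.1189 0.1202 [-1.75  0.78 10.05]
0.1184 0.1197 [-1.65  0.8  10.22]
0.1179 0.1192 [-1.65  0.21 10.3 ]
0.1174 0.1189 [-2.17  0.6  11.95]
0.1169 0.1188 [-1.93  0.79 13.39]
held [-2.11  0.73 13.38]
t 24.74 tcp [ 0.5707 -0.1226  0.1187] F [-2.29  1.4  11.7 ] w 0.0109 j6 -2.289
```

The force shows the seat's plateau and then the firm stop at 13.4 N. I add 0.3 mm, then turn clockwise in watched steps.

Run:
```python
from h import *
from bench import *
F0=np.load("F0.npy"); x,y,z=np.load("p.npy"); z-=.0003
movel([x,y,z],max_speed=.04); a0=.315+np.pi; print((F(10)-F0).round(2)); a=0
while a<1.6:
    a=min(a+.1,1.6); movel([x,y,z],ori=q(a0-a),max_speed=.05); f=F(4)-F0; s=sense()
    yaw=(Rn.from_quat(s["tool_rot"],scalar_first=True)*Rn.from_euler("x",-np.pi)).as_euler("zyx")[0]
    print(round(a,2),"turned",round((a0-yaw+1)%(2*np.pi)-1,3),f.round(2),"Mz",round(s["ft_torque"][2],3))
    if np.hypot(*f[:2])>2.5: x+=.0001*f[0]; y+=.0001*f[1]
    if f[2]>17.5: z+=.0003
    if f[2]<12: z-=.0002
    if np.hypot(*f[:2])>12 or abs(s["ft_torque"][2])>.6: print("stop");break
st(sense()); np.save("p.npy",[x,y,z,a])
```

```text
[-2.33  0.76 14.28]
0.1 turned 0.1 [-1.99  0.99 14.17] Mz 0.024
0.2 turned 0.2 [-2.08  0.38 13.93] Mz -0.032
0.3 turned 0.3 [-2.28  0.45 13.62] Mz -0.015
0.4 turned 0.4 [-1.57  0.59 13.74] Mz -0.076
0.5 turned 0.5 [-1.59  0.98 13.7 ] Mz -0.009
0.6 turned 0.6 [-2.19  0.41 14.3 ] Mz 0.013
0.7 turned 0.7 [-2.    0.45 13.77] Mz 0.002
0.8 turned 0.8 [-1.45  1.04 13.48] Mz -0.001
0.9 turned 0.9 [-2.24  1.03 14.27] Mz 0.029
1.0 turned 1.0 [-1.17  1.86 13.75] Mz -0.043
1.1 turned 1.1 [-0.77  2.05 13.62] Mz -0.017
1.2 turned 1.2 [-1.1   2.09 13.48] Mz -0.009
1.3 turned 1.301 [-0.83  2.39 13.54] Mz -0.036
1.4 turned 1.401 [-0.23  1.8  13.41] Mz -0.082
1.5 turned 1.501 [-0.57  2.61 13.42] Mz -0.012
1.6 turned 1.6 [ 0.06  1.9  13.19] Mz 0.05
t 29.61 tcp [ 0.572  -0.1219  0.1188] F [ 0.17  2.18 12.37] w 0.0113 j6 -0.688
```

It turned freely to 1.60 rad. I let it rise gently with the spring and check that it catches, then release.

Run:
```python
from h import *
from bench import *
F0=np.load("F0.npy"); x,y,z,a=np.load("p.npy"); z0=z
while z<z0+.012:
    z+=.0006; movel([x,y,z],max_speed=.04); f=F(4)-F0
    print(round(z,4),round(sense()["tcp_pos"][2],4),f.round(2))
    if f[2]<-1.5: break
if f[2]<-1.5: z-=.0003; movel([x,y,z],max_speed=.04)
print((F(10)-F0).round(2)); st(sense())
d=snapshot("scene"); a=cv2.resize(d["frame"][140:250,200:360],(640,440),interpolation=cv2.INTER_CUBIC); cv2.imwrite("pics/l1.png",a[:,:,::-1])
```

```text
0.1172 0.119 [ 0.37  2.45 10.62]
0.1178 0.1194 [1.18 1.83 9.7 ]
0.1184 0.1199 [1.08 2.28 9.17]
0.119 0.1205 [0.69 1.99 8.91]
0.1196 0.1211 [0.69 1.89 8.68]
0.1202 0.1216 [1.33 1.42 8.28]
0.1208 0.1221 [1.42 1.89 8.37]
0.1214 0.1227 [0.93 2.18 7.35]
0.122 0.1232 [1.11 1.68 7.44]
0.1226 0.1238 [1.41 1.49 6.91]
0.1232 0.1243 [1.01 1.76 6.99]
0.1238 0.1249 [1.5  1.48 6.43]
0.1244 0.1252 [3.21 2.2  6.47]
0.125 0.1254 [4.83 2.21 5.13]
0.1256 0.1256 [5.27 2.65 2.78]
0.1262 0.1258 [5.42 2.18 0.24]
0.1268 0.126 [ 6.12  1.9  -2.17]
[ 5.95  1.75 -1.05]
t 34.76 tcp [ 0.5715 -0.1219  0.1259] F [ 6.04  1.89 -2.55] w 0.0111 j6 -0.688
```

View pics/l1.png

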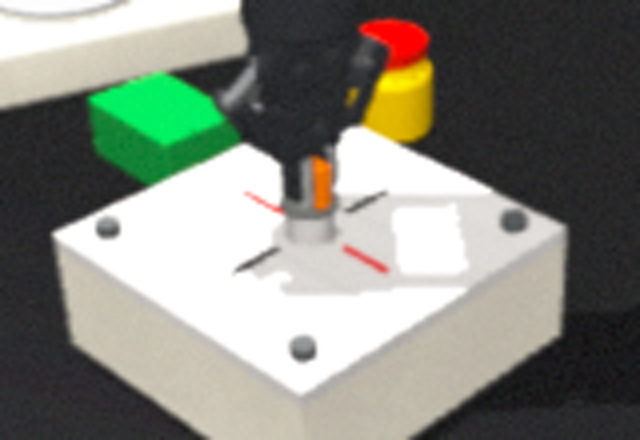

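The stud stands in the hole with its flange above the platform (crop (310,205)) and it resists lifting after a 7 mm rise, so it is caught. I relieve the side load, release and withdraw.

Run:
```python
from h import *
from bench import *
F0=np.load("F0.npy"); x,y,_,a=np.load("p.npy"); z=.1263
x,y,f=comply(x,y,z,F0,n=8); print(np.round([x,y],4),f.round(2))
let_go(); dwell(.2); st(sense())
p=sense()["tcp_pos"]; movel([p[0],p[1],.25],max_speed=.12)
move_pose([.48,.2,.33],q(.315+np.pi-1.6)); dwell(.3); st(sense())
d={n:snapshot(n) for n in("scene","top")}; pickle.dump(d,open("s2.pkl","wb"))
a=cv2.resize(d["scene"]["frame"][150:250,200:360],(480,300),interpolation=cv2.INTER_CUBIC);b=cv2.resize(d["top"]["frame"][110:210,298:398],(300,300),interpolation=cv2.INTER_CUBIC)
cv2.imwrite("pics/e1.png",np.hstack([a,b])[:,:,::-1])
T,S=d["top"],d["scene"]
ot,os_=orange(T["frame"]),orange(S["frame"])
zb=.126-.0687
for n,t in(("top",(T,ot,((333,143),(363,175)),wingf(zb))),("scene",(S,os_,((262,165),(295,205)),wingf(zb)))):
    r,c=fit([t],[.5715,-.122,.315+np.pi/2]); print(n,r.round(4),"off red",round(r[2]-.315-np.pi/2,3),round(c,3))
```

```text
[ 0.5731 -0.1221] [-0.32 -0.62 -1.39]
t 37.8 tcp [ 0.5731 -0.1221  0.1263] F [-0.07 -0.07  0.62] w 0.0854 j6 -0.686
t 40.58 tcp [0.4804 0.1993 0.3297] F [-0.88  0.4   0.96] w 0.0852 j6 -0.106
top [ 0.5741 -0.1241  1.8752] off red -0.011 0.08
scene [ 0.5701 -0.1255  1.6839] off red -0.202 0.368
```

View pics/e1.png

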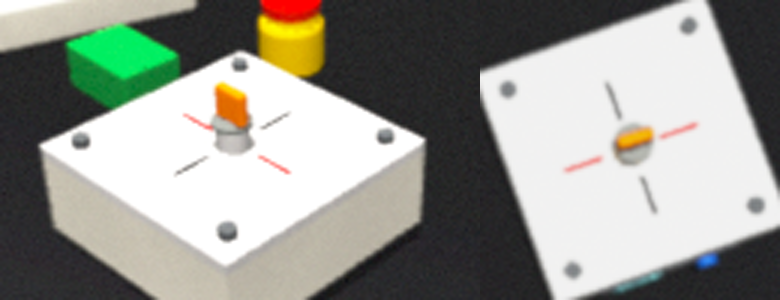

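The stud stands upright with its wing along the red marks, at top crop (633,140) and scene crop (231,105). The scene fit's box took in the yellow pot, so I refit it tighter from the stored picture and hand in if it agrees.

Run:
```python
from h import *
from bench import *
S=pickle.load(open("s2.pkl","rb"))["scene"]
r,c=fit([(S,orange(S["frame"]),((265,176),(287,196)),wingf(.126-.0687))],[.5715,-.122,.315+np.pi/2]); off=r[2]-.315-np.pi/2
print(r.round(4),off.round(3),round(c,3))
if abs(off)<.15: finish_job(); print("handed in")
```

```text
[ 0.5702 -0.1247  1.7064] -0.179 0.074
```

The scene fit (-0.18 rad) disagrees with the top fit (-0.01) and with the gripper's angle at release (-0.03). I check whether height or tilt explains it, with a joint fit over both stored pictures.

Run:
```python
from h import *
d=pickle.load(open("s2.pkl","rb")); T,S=d["top"],d["scene"]; B=((265,176),(287,196)); BT=((333,143),(363,175))
def hue(f):
    f=f.astype(float); return np.clip((f[...,0]-f[...,2])/np.maximum(f[...,0],60)/.6,0,1)*np.clip((f[...,1]-f[...,2])/20,0,1)
def wing(p):  # x,y,yaw,z,tx,ty (tilt about the lower end)
    P=np.array(box(0,0,p[2],0,0,.036,.012,.063,.095))
    return [P@Rn.from_rotvec([p[4],p[5],0]).as_matrix().T+[p[0],p[1],p[3]]]
def cost(p,use,dx=(0,0)):
    c=0
    for s,bx in use:
        I=hue(s["frame"])[bx[0][1]:bx[1][1],bx[0][0]:bx[1][0]]; R=render(s,wing(p),bx); k=(I*R).sum()/(R*R).sum(); c+=((I-k*R)**2).sum()/(I**2).sum()
    return c
base=np.array([.572,-.123,1.886,.0573,0,0])
for nm,use in(("top",[(T,BT)]),("scene",[(S,B)]),("both",[(T,BT),(S,B)])):
  for free in([0,1],[0,1,2],[0,1,2,3],[0,1,4,5,2]):
    if nm=="top" and 3 in free: continue
    st0=np.array([.004,.004,.15,.004,.06,.06])
    f=lambda v:cost(np.r_[[v[free.index(i)] if i in free else base[i] for i in range(6)]],use)
    v0=base[free]; r=minimize(f,v0,method="Nelder-Mead",options=dict(initial_simplex=[v0]+[v0+e for e in np.diag(st0[free])],maxfev=400))
    print(nm,free,r.x.round(4),round(r.fun,4))
```

```text
top [0, 1] [ 0.5733 -0.1233] 0.0443
top [0, 1, 2] [ 0.5735 -0.1235  1.8642] 0.0428
top [0, 1, 4, 5, 2] [ 0.5737 -0.123   0.0023 -0.0051  1.8717] 0.0417
scene [0, 1] [ 0.5704 -0.1241] 0.0961
scene [0, 1, 2] [ 0.5706 -0.1236  1.7201] 0.0579
scene [0, 1, 2, 3] [ 0.5721 -0.1198  1.706   0.0597] 0.062
scene [0, 1, 4, 5, 2] [ 0.5642 -0.1146  0.1447  0.0687  1.6841] 0.0373
both [0, 1] [ 0.5725 -0.1229] 0.1852
both [0, 1, 2] [ 0.5724 -0.1228  1.7955] 0.1723
both [0, 1, 2, 3] [ 0.5723 -0.1223  1.7945  0.0593] 0.1489
both [0, 1, 4, 5, 2] [ 0.5731 -0.1214  0.0193 -0.0086  1.8033] 0.1717
```

The top view is the well-conditioned one for the wing's heading. It gives -0.02 rad with almost no tilt and matches the gripper's angle at release. The scene fit sees only a wing about 12 px wide, and even its value is inside 0.22 rad. I hand in.

```bash
python3 -c "
from bench import *
finish_job(); print(sense()['time_s'])"
```

```text
the job is handed in; nothing more can be done
the job is handed in; nothing more can be done
```

I put the small orange stud from the blue rack into the platform hole, locked it along the red marks and let go. The job is handed in at about 41 s; no verdict was reported.

- **Pressing:** the stud met the sprung seat about 42 mm below the platform's top. It then reached the firm stop, and I held it there at about 14 N.
- **Turning:** it turned clockwise by 1.60 rad without resistance. It rose about 7 mm with the spring, then held against a light pull upwards (about 2 N). I relieved the side load before opening the fingers.
- **Last checks:** the top camera shows the wing about 0.02 rad from the red marks, close to the gripper's own angle at release (0.03 rad). It also shows the stud within about 2 mm of the hole's centre, with practically no tilt.
- **Disagreement:** the scene camera's fit put the wing 0.17–0.18 rad off, still inside the 0.22 rad limit. With tilt left free, that camera alone gave about 0.16 rad, over the 0.12 rad limit. I trusted the top view because the wing is only about 12 px wide in the scene picture. The fit to both cameras together gave about 0.02 rad of tilt and 0.09 rad of wing error.
- **Other objects:** I did not measure the bottle, pot and green box afterwards. The pot and box looked unmoved in the last picture, and the arm did not go near the bottle.

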